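# Close the ink jar hand-tight

### The job

Put the lid back on the open ink jar: pick it up from the bench, set it level on the mouth and screw it down clockwise by feel until it is hand-tight on its rubber ring and stays so when let go. Stop once the torque has clearly risen; do not press or overtighten so hard that the ring is crushed. Leave the other things where they are.

Things in the scene. Friction and masses are not known exactly. Their poses are not given: they have to be found in the camera images.
- lid: The jar's lid: black enamelled steel, round, 60 mm across, 17 mm high (the larger of two loose lids), top up on the bench, about 170 g. Origin: centre of its lower edge; z up. 14.5 mm deep inside. Three short thread lugs inside the lower edge, 120 deg apart, one at +x; a small raised mark on the top over each. To be gripped by its upright rim.
- jar: White square plastic ink jar, open, 78 mm wide, wedged in a pocket of a plywood caddy. Origin: centre of its underside, z up. Body 68 mm high, shoulder to 77 mm, neck 45 mm across (53 over the thread). Three-start thread: one begins at the jar's +x, others 120 deg on; falls 3 mm per rad clockwise. Lugs set down 0.3 to 1 rad counter-clockwise of the beginnings enter when turned.
- jar_mouth (a point): Mouth centre, 100 mm above the jar's underside, axes as the jar's. On it a springy rubber ring, its top 2.2 mm lower to 1.6 higher; lid origin 14.5 mm below it on touching. Turning takes under 0.1 N m until ring and thread bind (0.3 to 1.6 rad past a beginning), then climbs in 0.2 rad. Snug: 0.42 N m read right after a forward turn of 0.08 rad (less if you spring back); 0.2 rad more crushes.
- closed_jar: A second, closed jar of the same make in the caddy's other pocket, 123 mm from the open one; black lid on, 101 mm high over all. Loose. Origin: centre of its underside. Not to be disturbed.
- small_lid: A smaller black lid, 42 mm across and 12.5 mm high, of some other jar, loose on the bench. Origin: centre of its underside. Not to be disturbed.
- brayer: Hand ink roller lying on the bench: black rubber roller 36 mm thick and 64 mm long, wooden handle towards its -x, 170 mm long over all. Origin: on the bench under the roller's middle. Not to be disturbed.
- wood_block: Dark wooden spacing block, 36 x 90 x 23 mm, flat on the bench. Origin: centre of its underside. Not to be disturbed.

How it is judged:
On the way, in this order (a step that is already met when the one before it is completed fails the run):
1. the lid is set level on the jar's mouth (horizontal distance between lid and jar below 0.004 m and z of lid in the frame of jar below 0.096 m and angle between the z axis of lid and the z axis of jar, either way round below 0.08 rad), for 0.1 s.
2. the lid is screwed down until it clamps on the ring (z of lid in the frame of jar below 0.0875 m and contact force between lid and jar above 24 N), for 0.2 s.
At the end, for the whole second after the job is handed in: The lid sits centred (3 mm) and level (0.05 rad) on the jar, screwed down so that it still bears on ring and thread with over 24 N in all (about 12 N of clamping), at rest and let go (all of step 2 and horizontal distance between lid and jar below 0.003 m and angle between the z axis of lid and the z axis of jar, either way round below 0.05 rad and linear speed of lid below 0.01 m/s); the robot touches nothing.
It fails at once if the ring is crushed: the lid bears on ring and thread with over 80 N in all (about 40 N of clamping or pressing) (contact force between lid and jar above 80 N).
It fails at once if another thing is shifted by more than 20 mm (distance of any of closed_jar, small_lid, brayer, wood_block from where it was at the start of the episode above 0.02 m).
It also fails if it takes over 46 s, if anything falls off the work surface, if the arm or the gripper's body presses on something with over 40 N, if the wrist force passes 120 N, or if a joint passes its speed limit or range.

### The arm

A 6-joint arm with a two-finger parallel gripper is mounted at the origin on the work surface. World frame = base frame: x ahead of the robot, y to its left, z up, the work surface at z = 0. Lengths are in m, angles in rad, forces in N, time in s.
With the tool pointing down it reaches from about 0.25 to 0.725 m from the base axis. Payload 4 kg.
Tool frame: the origin (TCP) lies on the centre line of the jaws, within the pads' length; the fingertips stand 14 mm ahead of it and the grasp point (between the pads) lies 5 mm behind it; z points along the fingers, x is the direction in which the jaws open and shut, and the axes are right-handed (so a half turn about z gives the same grasp; the last joint's range is limited). The gripper opens to 85 mm and grips with 20 to 120 N. Pads are 22 mm wide; open, the fingers measure 114 mm over their backs; the gripper's body (76 mm by 85 mm) begins 54 mm behind the grasp point. The pads swing forward as they close: fully open they stand 13 mm farther back than shut.
Start: joints at [1.264, 0.241, 0.005, 1.335, 0, 1.571], TCP at [0.151, 0.477, 0.245] pointing down, gripper open.
Joint ranges: [-2.72, 2.72], [-1.05, 1.87], [-1.09, 1.28], [-1.99, 2.15], [-1.42, 1.44], [-3.14, 3.14]. Speed limits (rad/s): [2.79, 2.79, 3.14, 3.14, 3.14, 3.14].

### API

Orientations are given as a unit quaternion [x, y, z, w].
In Python, from workcell import bot gives the robot as it stands.
- The arm moves only by the tool play_rows, never from a script. Its argument "motion" is a list of rows, each an object with "fingers": the closure, from -1 (fully open) to 1 (shut), so that 0 is half open; "translation": the shift along the tool's x, y, z in cm, a list of three; "roll": the turn about the tool's z in degrees. A call has 1 to 20 rows; each row is the pose to reach, as a shift and turn from the pose commanded when the call began, along the tool's axes at that moment; what a row does not reach only later rows make up. A row lasts 1/12 s, in which the tool goes at most 41.7 mm and 7.16 degrees, less where a joint would pass 70% of its speed; a pose out of reach is approached as far as the arm can. A call with a gripper value outside its range is refused whole. The fingers move at their own pace and stop on an object; the grip force is fixed at half the most. Time passes only in rows, so rows that repeat a pose let the fingers close. It gives the time, the measured TCP pose, the force and the opening at its end, in the units of the state.
- bot.get_obs(): the state, without advancing time (a new reading comes with each control period).
- bot.camera(name): name is "scene" or "side" or "wrist"; returns a dict with "pixels" (384x512x3 uint8, red, green, blue), "intrinsics" (3x3 intrinsics, pixels), "world_to_cam" (4x4, takes a point from world to camera coordinates). Camera axes: x right, y down, z forward; pixel columns grow to the right and rows downward; lengths in m; the calibration is good to about 2 mm. A picture is of the moment at which its call begins. There is no depth.
- bot.job_done(): hands the job in, once; it reports no verdict.
The state is a dict: "clock": time; "joint_pos": joint angles; "joint_vel": joint speeds; "tau": joint torques, N m; "eef_pos": TCP position; "tool_rot": TCP orientation; "ft_force": force on the tool from outside, world axes, zero at the start; "ft_torque": the same for the moment, N m; "grip_width": finger opening in m.
Only numpy, scipy, OpenCV 4.12 (cv2) and the standard library are available. Lean on these libraries where they do the work, as an engineer would, in place of code of your own. Each camera call takes 0.05 s, during which the arm holds its last target. There are 200 camera calls.

## Working session

There is one attempt and no reset: what is moved stays moved. The work goes in short steps, Python scripts to look and compute and a tool call to move; the robot and the scene stay as the last step left them, time stands still between calls to the robot, and variables do not carry over. Pictures are saved under pics/ and viewed, about 8 in all and at most 12, crops included, and the job is handed in when it is done.

Besides the shell and the picture viewer there is one more tool, called after "Request:" by a JSON object that holds its "method" and its "body". play_rows: Moves the arm, as the interface text tells. Its arguments: {"type":"object","properties":{"motion":{"type":"array","items":{"type":"object","properties":{"fingers":{"type":"number"},"translation":{"type":"array","items":{"type":"number"}},"roll":{"type":"number"}}}}},"required":["motion"]}

```bash
mkdir -p pics
cat > h.py <<'E'
import numpy as np, cv2
from workcell import bot
def cam(n,f=None):
    c=bot.camera(n); 
    if f: cv2.imwrite(f'pics/{f}.png',cv2.cvtColor(c['pixels'],cv2.COLOR_RGB2BGR))
    return c
def ray(c,u,v,z):
    K=np.array(c['intrinsics']);T=np.array(c['world_to_cam']);R=T[:3,:3];o=-R.T@T[:3,3]
    d=R.T@np.linalg.inv(K)@[u,v,1]; return o+d*(z-o[2])/d[2]
def proj(c,p):
    T=np.array(c['world_to_cam']);q=np.array(c['intrinsics'])@(T[:3,:3]@p+T[:3,3]);return q[:2]/q[2]
E
python3 - <<'E'
from h import *
a=cam('scene','s0');b=cam('side','d0')
for c in(a,b):
    T=np.array(c['world_to_cam']);print((-T[:3,:3].T@T[:3,3]).round(3),np.array(c['intrinsics'])[0,0])
w=cam('wrist','w0')
print(bot.get_obs())
E
```

```text
[ 1.119 -0.029  0.805] 415.3652284321197
[ 0.418 -0.688  0.898] 451.64951716704616
{'clock': 0.15, 'joint_pos': array([1.26399143e+00, 2.41227877e-01, 4.07701300e-03, 1.33520128e+00,
       1.77111784e-05, 1.57077353e+00]), 'joint_vel': array([ 0.00193821, -0.00493256,  0.00457856, -0.00044742, -0.00108729,
        0.00136498]), 'tau': array([ 4.35895527e-04, -3.72636259e+01,  2.52638018e+01,  1.23686768e-02,
       -7.24881062e-06, -2.09268549e-06]), 'eef_pos': array([0.15087037, 0.47623697, 0.24464   ]), 'tool_rot': array([ 8.06843162e-01,  5.90765188e-01, -6.32891059e-04,  4.52401052e-04]), 'ft_force': array([0.76389328, 0.04932132, 0.32787862]), 'ft_torque': array([-0.05002748, -0.04759293,  0.0033815 ]), 'grip_width': 0.08505729874762323}
```

View pics/s0.png

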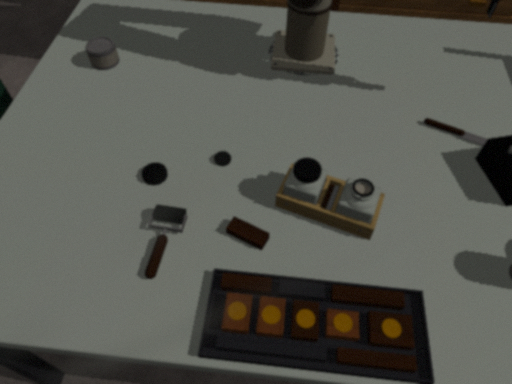

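View pics/w0.png

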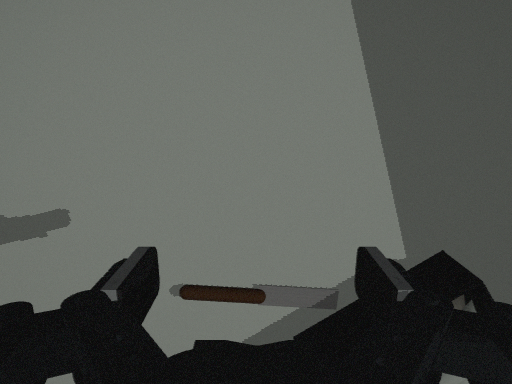

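The scene view shows the large lid at about (154,174), the small one at (222,158), the open jar's mouth at (363,187) and the closed jar at (307,170). The wrist view shows only bare bench and a knife.

Run:
```python
from h import *
a=bot.camera('scene');b=bot.camera('side')
print('lid',ray(a,154,172,.017),'small',ray(a,222,157,.0125),'mouth',ray(a,363,187,.105),'closed',ray(a,307,169,.105))
for n,p in(('lid',ray(a,154,172,.017)),('mouth',ray(a,363,187,.105))): print(n,proj(b,p))
im=cv2.cvtColor(b['pixels'],cv2.COLOR_RGB2BGR);u,v=proj(b,ray(a,363,187,.08)).astype(int)
c=im[max(v-90,0):v+90,max(u-90,0):u+90]
print(u,v); cv2.imwrite('pics/d1.png',np.vstack([cv2.resize(np.clip(c*1.0,0,255).astype('u1'),None,fx=3,fy=3,interpolation=2)]))
cv2.imwrite('pics/d1.png',np.hstack([cv2.resize(im,(426,320)),cv2.resize(c,(320,320))]))
```

```text
lid [ 0.53438556 -0.33590918  0.017     ] small [ 0.46491775 -0.18259616  0.0125    ] mouth [0.58704366 0.1409343  0.105     ] closed [0.55279496 0.02243956 0.105     ]
lid [266.1131755  318.78366735]
mouth [237.98384391 125.53398731]
230 132
```

View pics/d1.png

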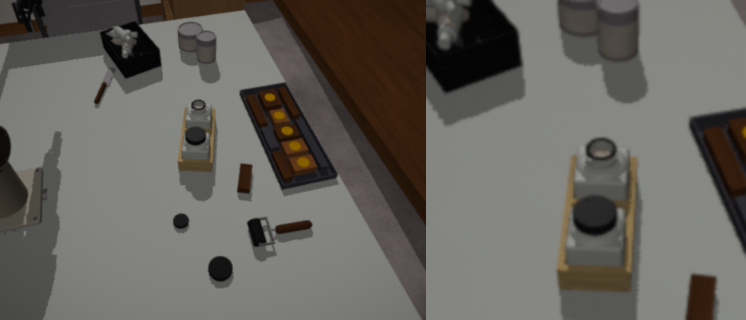

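Run:
```python
from h import *
from scipy.spatial.transform import Rotation as Ro
c=bot.camera('wrist');o=bot.get_obs();T=np.array(c['world_to_cam']);R=T[:3,:3];Rt=Ro.from_quat(o['tool_rot']).as_matrix()
print('cam in tool',Rt.T@(-R.T@T[:3,3]-o['eef_pos']));print((Rt.T@R.T).round(3),c['intrinsics'])
print(Rt.round(3))
for n,p in(('mouth',[.587,.141,.105]),('lid',[.534,-.336,.017])):print(n,(Rt.T@(p-o['eef_pos'])).round(4))
```

```text
cam in tool [-0.00019708 -0.06490054 -0.1276682 ]
[[ 1.    -0.001  0.001]
 [ 0.001  0.965  0.261]
 [-0.001 -0.261  0.965]] [[327.82308612   0.         256.66600278]
 [  0.         327.82308612 197.47789325]
 [  0.           0.           1.        ]]
[[ 0.302  0.953 -0.   ]
 [ 0.953 -0.302 -0.001]
 [-0.001  0.    -1.   ]]
mouth [-0.188   0.517   0.1401]
lid [-0.6586  0.6105  0.2285]
```

Request:
{"method": "play_rows", "body": {"motion": [{"fingers": -1,"translation": [-18.8,51,0],"roll": 0},{"fingers": -1,"translation": [-18.8,51,0],"roll": 0},{"fingers": -1,"translation": [-18.8,51,0],"roll": 0},{"fingers": -1,"translation": [-18.8,51,0],"roll": 0},{"fingers": -1,"translation": [-18.8,51,0],"roll": 0},{"fingers": -1,"translation": [-18.8,51,0],"roll": 0},{"fingers": -1,"translation": [-18.8,51,0],"roll": 0},{"fingers": -1,"translation": [-18.8,51,0],"roll": 0},{"fingers": -1,"translation": [-18.8,51,0],"roll": 0},{"fingers": -1,"translation": [-18.8,51,0],"roll": 0},{"fingers": -1,"translation": [-18.8,51,0],"roll": 0},{"fingers": -1,"translation": [-18.8,51,0],"roll": 0},{"fingers": -1,"translation": [-18.8,51,0],"roll": 0},{"fingers": -1,"translation": [-18.8,51,0],"roll": 0},{"fingers": -1,"translation": [-18.8,51,0],"roll": 0},{"fingers": -1,"translation": [-18.8,51,0],"roll": 0}]}}

```text
clock: 1.63
eef_pos: [0.5801, 0.1432, 0.2447]
tool_rot: [0.807, 0.59, -0.001, -0.0]
ft_force: [-1.0, -0.2, 0.3]
grip_width: 0.0856
```

Run:
```python
from h import *
c=cam('wrist');o=bot.get_obs();print(o['clock'],o['eef_pos'],o['tool_rot'],o['joint_pos'])
u,v=proj(c,np.array([.587,.141,.105]));print(u,v);u,v=int(u),int(v)
im=cv2.cvtColor(c['pixels'],cv2.COLOR_RGB2BGR);np.save('w1.npy',im)
k=im[max(0,v-100):v+100,max(0,u-100):u+100];cv2.imwrite('pics/w1.png',cv2.resize(np.clip(k*1.3,0,255).astype('u1'),(600,600),interpolation=2));print(max(0,v-100),max(0,u-100),k.shape)
```

```text
1.6833 [0.57964022 0.14385711 0.24505971] [ 8.06705403e-01  5.90953516e-01 -4.29099119e-04 -3.88320963e-04] [2.43077761e-01 4.38726752e-01 2.86815666e-01 1.41997394e+00
 3.92957796e-04 5.49392994e-01]
256.66420343181505 197.62507732218313
97 156 (200, 200, 3)
```

View pics/w1.png

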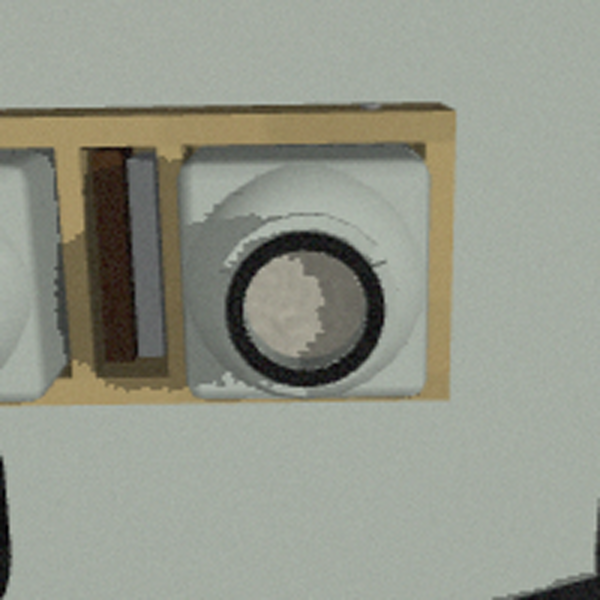

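The crop shows the mouth ring centred near (306,309), i.e. full-frame (258,200). There is a dark radial tick near (380,262) that may be a thread beginning, so I'll take one oblique view on the way to the lid.

Request:
{"method": "play_rows", "body": {"motion": [{"fingers": -1,"translation": [-4,0,1],"roll": 0},{"fingers": -1,"translation": [-8,0,2],"roll": 0},{"fingers": -1,"translation": [-12,0,3],"roll": 0},{"fingers": -1,"translation": [-14,0,3],"roll": 0},{"fingers": -1,"translation": [-14,0,3],"roll": 0},{"fingers": -1,"translation": [-14,0,3],"roll": 0}]}}

```text
clock: 2.18
eef_pos: [0.5373, 0.0105, 0.2161]
tool_rot: [0.807, 0.591, 0.001, 0.0]
ft_force: [-0.5, 0.4, -0.4]
grip_width: 0.0857
```

Run:
```python
from h import *
c=cam('wrist');o=bot.get_obs();print(o['clock'],o['eef_pos'])
u,v=proj(c,np.array([.587,.141,.095])).astype(int);print(u,v)
im=cv2.cvtColor(c['pixels'],cv2.COLOR_RGB2BGR)
k=im[v-60:v+60,u-60:u+60];k=cv2.resize(k,(600,600),interpolation=2)
k=np.clip(((k/255.)**1.5)*400,0,255).astype('u1');cv2.imwrite('pics/w2.png',k)
# ring in w1
w=np.load('w1.npy');g=cv2.GaussianBlur(w,(3,3),0).max(2);m=((g<60)*255).astype('u1');m[300:]=0
cs,_=cv2.findContours(m,0,1)
for q in cs:
    if cv2.contourArea(q)>300: print(cv2.minEnclosingCircle(q),cv2.fitEllipse(q),cv2.contourArea(q))
```

```text
2.2333 [0.53794713 0.01117457 0.21620449]
432 204
((382.5, 299.0), 65.5000991821289) ((369.2191467285156, 278.5149230957031), (50.16228485107422, 140.57286071777344), 94.70501708984375) 2737.5
((106.5, 273.5), 54.79517364501953) ((121.87749481201172, 278.0160217285156), (46.401878356933594, 117.28081512451172), 78.68289947509766) 3106.5
((257.0777893066406, 199.54444885253906), 26.317642211914062) ((257.0633850097656, 199.672119140625), (50.689640045166016, 52.0236701965332), 90.40505981445312) 2070.0
((112.89622497558594, 200.34906005859375), 38.602333068847656) ((113.04698944091797, 200.39471435546875), (69.51814270019531, 76.1861572265625), 101.82750701904297) 4155.0
((197.5, 184.0), 39.05455017089844) ((195.86404418945312, 184.4965057373047), (24.69710350036621, 84.05935668945312), 176.6063690185547) 1071.0
```

View pics/w2.png

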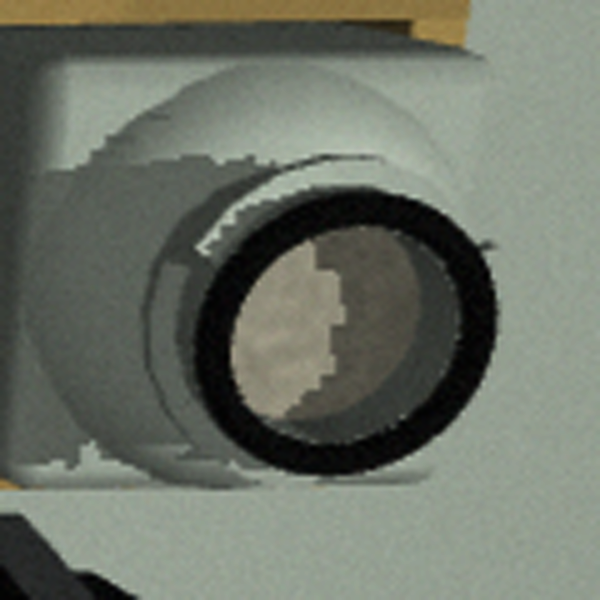

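Run:
```python
from h import *
c=bot.camera('wrist');u,v=proj(c,np.array([.587,.141,.095])).astype(int)
o=bot.get_obs()
class _:pass
# w1 camera: same orientation, shifted pose
T1=np.array(c['world_to_cam']).copy();R=T1[:3,:3]
d=np.array([.57964,.14386,.24506])-o['eef_pos'];T1[:3,3]-=R@d
c1=dict(intrinsics=c['intrinsics'],world_to_cam=T1)
m=ray(c1,257.07,199.6,.105);print('mouth w1',m)
im=cv2.cvtColor(c['pixels'],cv2.COLOR_RGB2BGR)
# ring outer here
g=cv2.GaussianBlur(im,(3,3),0).max(2);mk=((g<45)*255).astype('u1');cs,_=cv2.findContours(mk,0,1)
for q in cs:
    (x,y),a,t=cv2.fitEllipse(q) if len(q)>20 else ((0,0),0,0)
    if abs(x-u)<40 and abs(y-v)<40:
        for z in(.1,.103,.105,.107): print(z,ray(c,x,y,z).round(4),'w1',ray(c1,257.07,199.6,z).round(4))
for n,cc,pu,pv in(('w2 begin',c,u-60+205/5,v-60+250/5),('w2 end',c,u-60+175/5,v-60+262/5),('w2 tick',c,u-60+488/5,v-60+245/5),('w1 tick',c1,156+380/3,97+262/3),('w1 speck',c1,156+228/3,97+266/3)):
  for z in(.09,.097,.102):
    p=ray(cc,pu,pv,z)-m;print(n,z,'r',np.hypot(*p[:2]).round(4),'ang',np.arctan2(p[1],p[0]).round(2))
```

```text
mouth w1 [0.58852345 0.14118018 0.105     ]
0.1 [0.5915 0.1437 0.1   ] w1 [0.5899 0.1408 0.1   ]
0.103 [0.5901 0.1423 0.103 ] w1 [0.5891 0.141  0.103 ]
0.105 [0.5891 0.1413 0.105 ] w1 [0.5885 0.1412 0.105 ]
0.107 [0.5882 0.1404 0.107 ] w1 [0.588  0.1413 0.107 ]
w2 begin 0.09 r 0.0171 ang -2.42
w2 begin 0.097 r 0.021 ang -2.41
w2 begin 0.102 r 0.0238 ang -2.4
w2 end 0.09 r 0.0204 ang -2.22
w2 end 0.097 r 0.0242 ang -2.24
w2 end 0.102 r 0.0269 ang -2.26
w2 tick 0.09 r 0.032 ang 1.57
w2 tick 0.097 r 0.0283 ang 1.68
w2 tick 0.102 r 0.0258 ang 1.78
w1 tick 0.09 r 0.0247 ang 1.67
w1 tick 0.097 r 0.0249 ang 1.74
w1 tick 0.102 r 0.0251 ang 1.79
w1 speck 0.09 r 0.0238 ang -2.25
w1 speck 0.097 r 0.0239 ang -2.32
w1 speck 0.102 r 0.0241 ang -2.37
```

Both views agree: the mouth is at about (0.5886, 0.1412), with its top at z≈0.105. A thread beginning is at world angle about 1.80 rad (mod 120°), which is a 30° multiple from the caddy axis, as a square jar in the pocket would give. Now over the lid.

Request:
{"method": "play_rows", "body": {"motion": [{"fingers": -1,"translation": [-33.2,10.1,2],"roll": 0},{"fingers": -1,"translation": [-33.2,10.1,2],"roll": 0},{"fingers": -1,"translation": [-33.2,10.1,2],"roll": 0},{"fingers": -1,"translation": [-33.2,10.1,2],"roll": 0},{"fingers": -1,"translation": [-33.2,10.1,8],"roll": 0},{"fingers": -1,"translation": [-33.2,10.1,8],"roll": 0},{"fingers": -1,"translation": [-33.2,10.1,8],"roll": 0},{"fingers": -1,"translation": [-33.2,10.1,8],"roll": 0},{"fingers": -1,"translation": [-33.2,10.1,8],"roll": 0},{"fingers": -1,"translation": [-33.2,10.1,8],"roll": 0},{"fingers": -1,"translation": [-33.2,10.1,8],"roll": 0},{"fingers": -1,"translation": [-33.2,10.1,8],"roll": 0}]}}

```text
clock: 3.28
eef_pos: [0.5352, -0.3355, 0.1354]
tool_rot: [0.806, 0.592, 0.0, -0.0]
ft_force: [-0.7, 0.6, 0.6]
grip_width: 0.0855
```

Run:
```python
from h import *
c=cam('wrist');o=bot.get_obs();print(o['clock'],o['eef_pos'],o['tool_rot'],o['joint_pos'][5])
im=cv2.cvtColor(c['pixels'],cv2.COLOR_RGB2BGR);np.save('w3.npy',im)
u,v=proj(c,np.array([.534,-.336,.017])).astype(int);print(u,v)
g=cv2.GaussianBlur(im,(3,3),0).max(2);mk=((g<50)*255).astype('u1');cs,_=cv2.findContours(mk,0,1)
for q in cs:
    if cv2.contourArea(q)>800:
        (x,y),a,t=cv2.fitEllipse(q);print((x,y),a,t,ray(c,x,y,.01))
k=im[v-60:v+60,u-60:u+60];k=cv2.resize(k,(480,480),interpolation=2)
k=np.clip(k*4.,0,255).astype('u1')
cv2.imwrite('pics/w3.png',np.hstack([k,cv2.resize(im[:,128:384],(320,480))]))
```

```text
3.3333 [ 0.53538449 -0.33529018  0.13588945] [8.06045605e-01 5.91853278e-01 3.66334943e-04 2.15006301e-04] -0.2556605743145499
255 194
(250.05770874023438, 326.5219421386719) (139.45272827148438, 519.1221313476562) 90.12101745605469 [ 0.65096409 -0.37805796  0.01      ]
(252.901611328125, 189.5601806640625) (74.93736267089844, 75.05281066894531) 91.74687957763672 [ 0.53150621 -0.33734769  0.01      ]
(429.60003662109375, 37.70598602294922) (58.04542541503906, 70.3816909790039) 44.59886169433594 [ 0.46378069 -0.18460209  0.01      ]
```

View pics/w3.png

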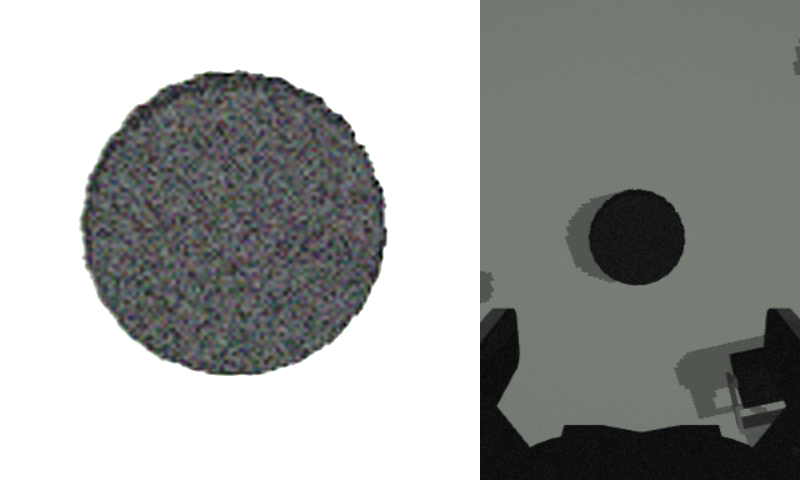

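The lid shows at about (253,190) and its size fits 60 mm. The top marks are lost in noise, so I'll average several frames.

Run:
```python
from h import *
A=[]
for i in range(14):
    c=bot.camera('wrist');A.append(c['pixels'].astype(float).mean(2))
g=np.mean(A,0);print(c['intrinsics'][0][0],bot.get_obs()['clock'])
mk=((g<50)*255).astype('u1');cs,_=cv2.findContours(mk,0,1)
for q in cs:
    if cv2.contourArea(q)>2500:
        (x,y),a,t=cv2.fitEllipse(q);print((x,y),a,t,ray(c,x,y,.012))
np.save('avg.npy',g)
k=g[140:240,203:303];print(np.percentile(g[165:215,230:275],[1,50,99]))
k=cv2.resize(k,(600,600),interpolation=2);k=np.clip((k-10)*8,0,255).astype('u1');cv2.imwrite('pics/w4.png',k)
```

```text
327.82308611727814 4.0333
(250.4534149169922, 327.3681640625) (138.5912322998047, 518.7234497070312) 90.12328338623047 [ 0.64914342 -0.37937593  0.012     ]
(253.95692443847656, 189.60244750976562) (74.30262756347656, 75.20394134521484) 25.915019989013672 [ 0.53011761 -0.33802112  0.012     ]
(430.30133056640625, 37.95762252807617) (57.78129196166992, 70.4532699584961) 42.3194465637207 [ 0.46331871 -0.18675642  0.012     ]
[19.16619048 21.97619048 24.54761905]
```

View pics/w4.png

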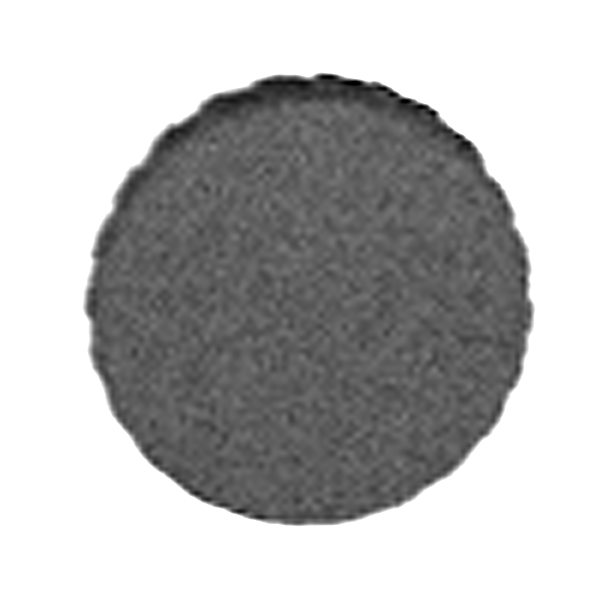

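The 14-frame average shows only a flat dark disc with a darker far edge, and no mark is visible by eye. I'll check the pixels for a three-fold pattern.

Run:
```python
from h import *
g=np.load('avg.npy');c=bot.camera('wrist');o=bot.get_obs()
ctr=ray(c,254,190.5,.017);print(ctr)
# polar in world about top centre
ctr0=ctr
th=np.arange(0,360,2);rr=np.arange(6,27.5,1.)
P=np.zeros((len(rr),len(th)))
for i,r in enumerate(rr):
    for j,t in enumerate(th):
        u,v=proj(c,ctr0+np.array([r*1e-3*np.cos(np.radians(t)),r*1e-3*np.sin(np.radians(t)),0]))
        P[i,j]=cv2.getRectSubPix(g.astype('f4'),(1,1),(float(u),float(v)))[0,0]
P-=np.median(P,1,keepdims=True)
F=(P[:,:60]+P[:,60:120]+P[:,120:])/3
for s in(1.,2.):
    B=cv2.GaussianBlur(np.hstack([F]*3),(0,0),sigmaX=s*1.5,sigmaY=s*.7)[:,60:120]
    sd=1.48*np.median(abs(B-np.median(B)));Z=B/sd
    for k in np.argsort(-abs(Z).ravel())[:12]:
        i,j=np.unravel_index(k,Z.shape);print(s,rr[i],th[j],Z[i,j].round(1),P[i,[j,j+60,j+120]].round(1))
```

```text
[ 0.52962972 -0.33782192  0.017     ]
1.0 6.0 100 -5.0 [-1.9 -1.6 -2. ]
1.0 6.0 102 -4.7 [-1.  -1.6 -2.1]
1.0 6.0 98 -4.5 [-1.9 -1.5 -1.9]
1.0 27.0 60 -4.4 [-0.1 -2.6  1.2]
1.0 27.0 62 -4.3 [-0.1 -3.8  0.6]
1.0 27.0 58 -4.1 [-0.  -2.4  0.1]
1.0 26.0 60 -4.1 [-1.6 -1.6 -0.6]
1.0 26.0 62 -4.0 [-0.8 -2.4 -1.4]
1.0 6.0 104 -3.9 [-0.3 -1.5 -1.7]
1.0 27.0 64 -3.8 [-0.3 -3.7  0.5]
1.0 6.0 96 -3.6 [-1.4 -1.4 -1.8]
1.0 27.0 56 -3.6 [ 0.1 -4.1 -0.6]
2.0 27.0 62 -5.2 [-0.1 -3.8  0.6]
2.0 27.0 60 -5.2 [-0.1 -2.6  1.2]
2.0 27.0 64 -5.1 [-0.3 -3.7  0.5]
2.0 27.0 58 -4.9 [-0.  -2.4  0.1]
2.0 27.0 66 -4.7 [ 0.4 -3.1  1. ]
2.0 26.0 62 -4.5 [-0.8 -2.4 -1.4]
2.0 26.0 60 -4.4 [-1.6 -1.6 -0.6]
2.0 27.0 56 -4.4 [ 0.1 -4.1 -0.6]
2.0 26.0 64 -4.4 [ 0.5 -1.3 -0.5]
2.0 27.0 68 -4.4 [-1.  -2.   0.6]
2.0 26.0 66 -4.1 [ 0.6  0.3 -0.4]
2.0 26.0 58 -4.1 [-0.7 -1.3 -0.4]
```

Inconclusive. One closer oblique look should make the raised marks stand out.

Request:
{"method": "play_rows", "body": {"motion": [{"fingers": -1,"translation": [-4,0,2],"roll": 0},{"fingers": -1,"translation": [-8,0,4],"roll": 0},{"fingers": -1,"translation": [-11,0,6.5],"roll": 0},{"fingers": -1,"translation": [-11,0,8],"roll": 0},{"fingers": -1,"translation": [-11,0,8],"roll": 0},{"fingers": -1,"translation": [-11,0,8],"roll": 0}]}}

```text
clock: 4.58
eef_pos: [0.4997, -0.4414, 0.0539]
tool_rot: [0.807, 0.59, -0.0, -0.002]
ft_force: [0.4, -0.0, 0.5]
grip_width: 0.0854
```

Run:
```python
from h import *
import pickle
A=[]
for i in range(10):
    c=bot.camera('wrist');A.append(c['pixels'].astype(float).mean(2))
g=np.mean(A,0);o=bot.get_obs();print(o['clock'],o['eef_pos'])
pickle.dump((g,c,o),open('w5.pkl','wb'))
u,v=proj(c,np.array([.5297,-.3378,.017])).astype(int);print(u,v)
k=g[v-75:v+75,u-75:u+75];print(k.shape)
k=cv2.resize(k,None,fx=4,fy=4,interpolation=2);k=np.clip((k-5)*7,0,255).astype('u1');cv2.imwrite('pics/w5.png',k)
```

```text
5.0833 [ 0.50143224 -0.44167812  0.05601782]
455 224
(150, 132)
```

View pics/w5.png

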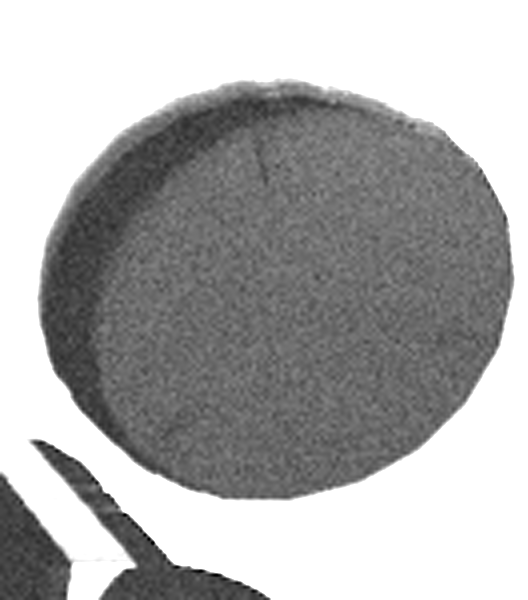

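The marks show now: a dark radial stroke at crop (262,165), with fainter ones near (170,430) and (450,333).

Run:
```python
from h import *
import pickle
g,c,o=pickle.load(open('w5.pkl','rb'));u0,v0=455-75,224-75
f=lambda x,y:ray(c,u0+x/4,v0+y/4,.0172)
# top-disc ellipse: right/bottom edge of dark region + inner left boundary
R=lambda p:p[:2]
from scipy.optimize import least_squares
E=np.array([R(f(x,y)) for x,y in((510,265),(500,345),(465,405),(400,460),(330,490),(260,497),(205,488),(490,190),(440,135))])
s=least_squares(lambda q:np.hypot(*(E-q).T)-.030,[.53,-.338]);print(s.x,s.fun.round(4))
for x,y in((262,160),(170,430),(450,333)):
    p=R(f(x,y))-s.x;a=np.arctan2(p[1],p[0]);print((x,y),np.hypot(*p).round(4),a.round(3),(a%(2*np.pi/3)).round(3))
from scipy.spatial.transform import Rotation as Ro
Rt=Ro.from_quat(o['tool_rot']).as_matrix();print('to lid',(Rt.T@(np.r_[s.x,.017]-o['eef_pos'])).round(4))
```

```text
[ 0.52896874 -0.3401394 ] [-0.0003  0.0007  0.0009  0.0004 -0.0002 -0.001  -0.0016 -0.0009 -0.0016]
(262, 160) 0.0208 3.139 1.044
(170, 430) 0.0228 -0.919 1.175
(450, 333) 0.0234 1.077 1.077
to lid [ 0.1051 -0.0044  0.039 ]
```

The three marks agree: lugs at 1.08 rad ±0.06 (mod 120°), lid centre about (0.529,-0.339). I'll move over it and turn the grip to yaw 2.31, which leaves about 2.9 rad of clockwise joint range at the jar.

Request:
{"method": "play_rows", "body": {"motion": [{"fingers": -1,"translation": [3,0,0],"roll": -7},{"fingers": -1,"translation": [6,-0.2,0],"roll": -14},{"fingers": -1,"translation": [9,-0.4,0],"roll": -21},{"fingers": -1,"translation": [10.6,-0.5,0],"roll": -28},{"fingers": -1,"translation": [10.6,-0.5,0],"roll": -35},{"fingers": -1,"translation": [10.6,-0.5,0],"roll": -42},{"fingers": -1,"translation": [10.6,-0.5,0],"roll": -49},{"fingers": -1,"translation": [10.6,-0.5,0],"roll": -56},{"fingers": -1,"translation": [10.6,-0.5,0],"roll": -60},{"fingers": -1,"translation": [10.6,-0.5,0],"roll": -60},{"fingers": -1,"translation": [10.6,-0.5,0],"roll": -60}]}}

```text
clock: 6.0
eef_pos: [0.5282, -0.3393, 0.0555]
tool_rot: [0.404, 0.915, -0.0, 0.0]
ft_force: [-0.4, -0.6, -0.2]
grip_width: 0.0857
```

Run:
```python
from h import *
from scipy.spatial.transform import Rotation as Ro
c=cam('wrist','w6');o=bot.get_obs();Rt=Ro.from_quat(o['tool_rot']).as_matrix()
print(o['clock'],o['eef_pos'],np.arctan2(Rt[1,0],Rt[0,0]),o['joint_pos'])
g=cv2.GaussianBlur(c['pixels'],(3,3),0).max(2);m=((g<45)*255).astype('u1')
cs,_=cv2.findContours(m,0,1)
print(proj(c,np.array([.5293,-.339,.017])))
for q in cs:
    if cv2.contourArea(q)>1500:
        (x,y),a,t=cv2.fitEllipse(q);print((x,y),a,cv2.boundingRect(q),(Rt.T@(ray(c,x,y,.017)-o['eef_pos'])).round(4))
```

```text
6.05 [ 0.52820712 -0.33931839  0.05540725] 2.309440032832832 [-5.71003468e-01  6.23861696e-01  8.26901214e-02  1.02952180e+00
 -1.72915622e-05 -1.30964718e+00]
[257.27726008 235.59207796]
(260.21453857421875, 327.1520690917969) (133.61209106445312, 532.0465087890625) (0, 247, 512, 137) [0.0012 0.0586 0.0384]
(255.58804321289062, 234.0694122314453) (104.84188079833984, 105.99087524414062) (202, 181, 108, 106) [-0.0014  0.0001  0.0384]
```

View pics/w6.png

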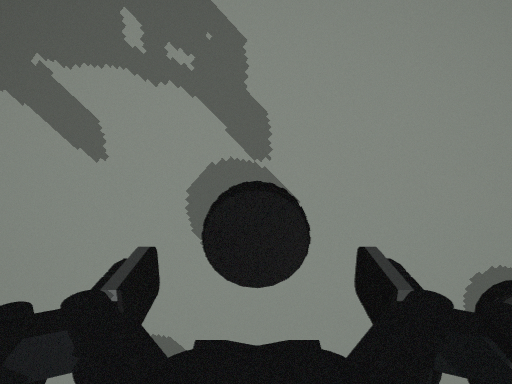

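The lid is centred between the jaws, at pixel (256,234), and both fingers are clear. I'll descend and close.

Request:
{"method": "play_rows", "body": {"motion": [{"fingers": -1,"translation": [-0.1,0.05,2.5],"roll": 0},{"fingers": -1,"translation": [-0.1,0.05,4],"roll": 0},{"fingers": -1,"translation": [-0.1,0.05,4.4],"roll": 0},{"fingers": -1,"translation": [-0.1,0.05,4.4],"roll": 0},{"fingers": 0,"translation": [-0.1,0.05,4.4],"roll": 0},{"fingers": 0,"translation": [-0.1,0.05,4.4],"roll": 0},{"fingers": 0,"translation": [-0.1,0.05,4.4],"roll": 0},{"fingers": 0,"translation": [-0.1,0.05,4.4],"roll": 0},{"fingers": 0,"translation": [-0.1,0.05,4.4],"roll": 0},{"fingers": 0,"translation": [-0.1,0.05,4.4],"roll": 0},{"fingers": 0,"translation": [-0.1,0.05,4.4],"roll": 0}]}}

```text
clock: 6.97
eef_pos: [0.5304, -0.3406, 0.0133]
tool_rot: [0.403, 0.915, -0.0, 0.002]
ft_force: [-0.7, -0.1, 5.8]
grip_width: 0.0578
```

Run:
```python
from h import *
o=bot.get_obs();print({k:np.round(o[k],3) for k in('clock','eef_pos','ft_force','ft_torque','grip_width')})
```

```text
{'clock': np.float64(6.967), 'eef_pos': array([ 0.53 , -0.341,  0.013]), 'ft_force': array([-0.688, -0.121,  5.769]), 'ft_torque': array([ 0.157,  0.186, -0.028]), 'grip_width': np.float64(0.058)}
```

Gripped at width 58 mm, with the fingertips just on the bench. Lid underside ≈ TCP − 13 mm. Lift, then carry.

Request:
{"method": "play_rows", "body": {"motion": [{"fingers": 0,"translation": [0,0,-3],"roll": 0},{"fingers": 0,"translation": [0,0,-7],"roll": 0},{"fingers": 0,"translation": [0,0,-11],"roll": 0},{"fingers": 0,"translation": [0,0,-15],"roll": 0},{"fingers": 0,"translation": [2,2.3,-15],"roll": 5},{"fingers": 0,"translation": [4,4.6,-15],"roll": 10},{"fingers": 0,"translation": [6.5,7.5,-15],"roll": 15},{"fingers": 0,"translation": [9,10.4,-15],"roll": 20},{"fingers": 0,"translation": [11.5,13.3,-15],"roll": 25},{"fingers": 0,"translation": [14,16.2,-15],"roll": 30},{"fingers": 0,"translation": [16.5,19.1,-15],"roll": 35},{"fingers": 0,"translation": [19,22,-15],"roll": 40},{"fingers": 0,"translation": [21.5,24.9,-15],"roll": 41},{"fingers": 0,"translation": [24,27.8,-15],"roll": 41},{"fingers": 0,"translation": [26.5,30.7,-15],"roll": 41},{"fingers": 0,"translation": [29,33.6,-15],"roll": 41},{"fingers": 0,"translation": [30.5,35.5,-15],"roll": 41},{"fingers": 0,"translation": [31.7,36.7,-15],"roll": 41},{"fingers": 0,"translation": [31.7,36.7,-15],"roll": 41},{"fingers": 0,"translation": [31.7,36.7,-15],"roll": 41}]}}

```text
clock: 8.63
eef_pos: [0.5858, 0.1427, 0.1608]
tool_rot: [0.697, 0.717, -0.001, -0.0]
ft_force: [0.1, -0.5, -1.4]
grip_width: 0.0579
```

Run:
```python
from h import *
from scipy.spatial.transform import Rotation as Ro
c=cam('wrist','w7');d=cam('side');s=cam('scene');o=bot.get_obs();Rt=Ro.from_quat(o['tool_rot']).as_matrix();print(Rt.round(3))
print({k:np.round(o[k],3) for k in('clock','eef_pos','ft_force','ft_torque','grip_width','joint_pos')},np.arctan2(Rt[1,0],Rt[0,0]))
print('to mouth',Rt.T@(np.array([.5886,.1412,.1055])-o['eef_pos']))
I=[]
for q in(d,s):
    u,v=proj(q,np.array([.5886,.1412,.12])).astype(int);print(u,v)
    I.append(cv2.resize(cv2.cvtColor(q['pixels'][v-50:v+50,u-50:u+50],cv2.COLOR_RGB2BGR),(400,400),interpolation=2))
I[0:0]=[]
cv2.imwrite('pics/c7.png',np.clip(np.hstack(I)*1.6,0,255).astype('u1'))
```

```text
[[-0.023  1.    -0.001]
 [ 1.     0.023 -0.001]
 [-0.001 -0.001 -1.   ]]
{'clock': np.float64(8.783), 'eef_pos': array([0.586, 0.141, 0.161]), 'ft_force': array([-1.057, -0.233, -1.79 ]), 'ft_torque': array([ 0.025, -0.043,  0.047]), 'grip_width': np.float64(0.058), 'joint_pos': array([ 0.236,  0.489,  0.146,  1.228, -0.   ,  0.212])} 1.5942685872942768
to mouth [0.00048578 0.00261499 0.0556215 ]
238 120
364 183
```

View pics/c7.png

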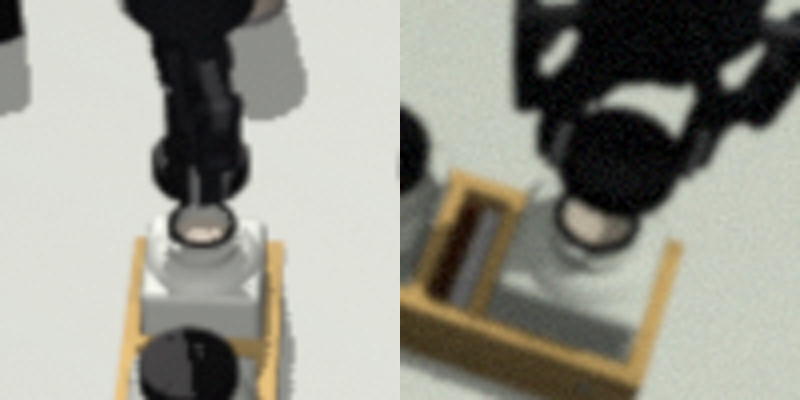

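The lid is held level above the mouth: side view lid centre at about crop (200,165), mouth (202,224). I'll check the scene view's apparent offset against projection.

Run:
```python
from h import *
d=bot.camera('side');s=bot.camera('scene')
for n,q,o in(('side',d,(188,70)),('scene',s,(314,133))):
    for nm,p in(('lid bottom',[.586,.1415,.1477]),('lid mid',[.586,.1415,.156]),('mouth',[.5886,.1412,.105])):
        u=proj(q,np.array(p));print(n,nm,((u-o)*4).round(0))
```

```text
side lid bottom [196. 171.]
side lid mid [196. 160.]
side mouth [202. 221.]
scene lid bottom [215. 165.]
scene lid mid [219. 154.]
scene mouth [197. 218.]
```

Consistent to within a pixel (about 2 mm). Descend to just above the mouth, then feel for contact.

Request:
{"method": "play_rows", "body": {"motion": [{"fingers": 0,"translation": [0,0.2,2],"roll": 0},{"fingers": 0,"translation": [0,0.2,3.5],"roll": 0},{"fingers": 0,"translation": [0,0.2,4.5],"roll": 0},{"fingers": 0,"translation": [0,0.2,4.8],"roll": 0},{"fingers": 0,"translation": [0,0.2,5],"roll": 0},{"fingers": 0,"translation": [0,0.2,5.2],"roll": 0},{"fingers": 0,"translation": [0,0.2,5.3],"roll": 0},{"fingers": 0,"translation": [0,0.2,5.3],"roll": 0}]}}

```text
clock: 9.55
eef_pos: [0.5867, 0.1408, 0.1117]
tool_rot: [0.699, 0.716, -0.001, -0.0]
ft_force: [-11.1, -1.7, 15.5]
grip_width: 0.0577
```

Contact came early, with a sideways −11 N in x, so the lid is too far +x. Back off 4 mm, shift −2 mm in tool y and try again.

Request:
{"method": "play_rows", "body": {"motion": [{"fingers": 0,"translation": [0,0,-0.5],"roll": 0},{"fingers": 0,"translation": [0,-0.1,-0.7],"roll": 0},{"fingers": 0,"translation": [0,-0.2,-0.7],"roll": 0},{"fingers": 0,"translation": [0,-0.2,-0.5],"roll": 0},{"fingers": 0,"translation": [0,-0.2,-0.3],"roll": 0},{"fingers": 0,"translation": [0,-0.2,-0.1],"roll": 0},{"fingers": 0,"translation": [0,-0.2,0],"roll": 0},{"fingers": 0,"translation": [0,-0.2,0],"roll": 0}]}}

```text
clock: 10.22
eef_pos: [0.5863, 0.1415, 0.1115]
tool_rot: [0.698, 0.716, 0.0, 0.001]
ft_force: [-8.4, -2.7, 18.1]
grip_width: 0.0579
```

Run:
```python
from h import *
o=bot.get_obs();print({k:np.round(o[k],3) for k in('clock','eef_pos','ft_force','ft_torque','grip_width')})
c=bot.camera('wrist');o=bot.get_obs();print(o['eef_pos'],o['ft_force'],o['ft_torque'])
d=bot.camera('side');s=bot.camera('scene');I=[]
for q in(d,s):
    u,v=proj(q,np.array([.5886,.1412,.10])).astype(int);print(u,v)
    I.append(cv2.resize(cv2.cvtColor(q['pixels'][v-30:v+30,u-30:u+30],cv2.COLOR_RGB2BGR),(400,400),interpolation=2))
cv2.imwrite('pics/c8.png',np.clip(np.hstack(I)*1.8,0,255).astype('u1'))
```

```text
{'clock': np.float64(10.217), 'eef_pos': array([0.586, 0.141, 0.112]), 'ft_force': array([-8.383, -2.717, 18.107]), 'ft_torque': array([-0.914,  1.749, -0.057]), 'grip_width': np.float64(0.058)}
[0.58629392 0.14145294 0.1115203 ] [-8.62976401 -3.94720947 17.62155307] [-0.87806554  1.75585338 -0.07007834]
238 126
362 189
```

View pics/c8.png

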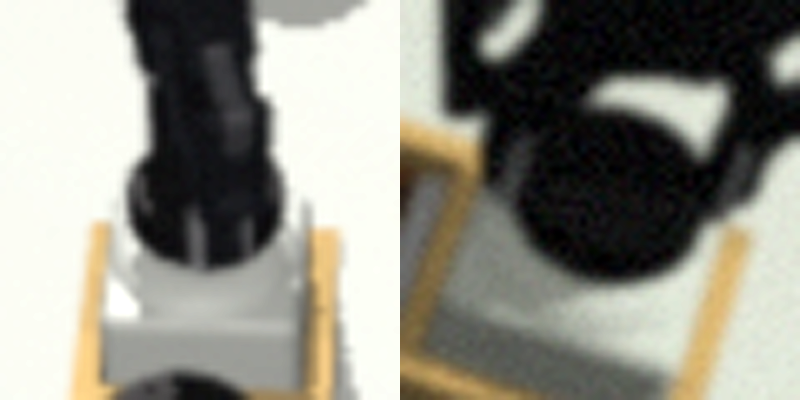

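The lid is held level and nearly seated. The moments put the contact on the −x/−y side, still pushing the lid that way, so I'll shift again.

Request:
{"method": "play_rows", "body": {"motion": [{"fingers": 0,"translation": [0,0,-0.5],"roll": 0},{"fingers": 0,"translation": [-0.1,-0.2,-0.6],"roll": 0},{"fingers": 0,"translation": [-0.1,-0.2,-0.6],"roll": 0},{"fingers": 0,"translation": [-0.1,-0.2,-0.3],"roll": 0},{"fingers": 0,"translation": [-0.1,-0.2,-0.1],"roll": 0},{"fingers": 0,"translation": [-0.1,-0.2,0],"roll": 0},{"fingers": 0,"translation": [-0.1,-0.2,0],"roll": 0}]}}

```text
clock: 10.95
eef_pos: [0.5851, 0.1411, 0.1116]
tool_rot: [0.698, 0.716, 0.001, 0.001]
ft_force: [-7.3, -1.0, 17.8]
grip_width: 0.0576
```

```bash
cat > st.py <<'E'
from h import *
o=bot.get_obs();print({k:np.round(o[k],4).tolist() for k in('clock','eef_pos','ft_force','ft_torque','grip_width')},o['joint_pos'][5].round(3))
E
python3 st.py
```

```text
{'clock': 10.95, 'eef_pos': [0.5851, 0.1411, 0.1116], 'ft_force': [-7.2991, -0.9571, 17.8328], 'ft_torque': [-0.3835, 1.3505, 0.0002], 'grip_width': 0.0576} 0.212
```

The sideways load barely changed, so it mostly comes from pressing on a sloped contact: the lugs are resting on the thread about 6 mm above the ring. I'll ease the load and turn clockwise, watching for the height to drop.

Request:
{"method": "play_rows", "body": {"motion": [{"fingers": 0,"translation": [0,0,-0.15],"roll": 5},{"fingers": 0,"translation": [0,0,-0.15],"roll": 10},{"fingers": 0,"translation": [0,0,-0.15],"roll": 15},{"fingers": 0,"translation": [0,0,-0.15],"roll": 20},{"fingers": 0,"translation": [0,0,-0.15],"roll": 20}]}}

```text
clock: 11.37
eef_pos: [0.5856, 0.1412, 0.1107]
tool_rot: [0.812, 0.583, 0.001, 0.0]
ft_force: [-0.9, 0.5, 5.9]
grip_width: 0.058
```

```bash
python3 st.py
```

```text
{'clock': 11.3667, 'eef_pos': [0.5856, 0.1412, 0.1107], 'ft_force': [-0.9399, 0.5465, 5.8798], 'ft_torque': [-0.0071, 0.1409, -0.1737], 'grip_width': 0.058} 0.562
```

It drops about 1 mm per 20°, following the thread slope with low force. Continue.

Request:
{"method": "play_rows", "body": {"motion": [{"fingers": 0,"translation": [0,0,0.05],"roll": 6},{"fingers": 0,"translation": [0,0,0.1],"roll": 12},{"fingers": 0,"translation": [0,0,0.15],"roll": 18},{"fingers": 0,"translation": [0,0,0.2],"roll": 24},{"fingers": 0,"translation": [0,0,0.2],"roll": 24}]}}

```text
clock: 11.78
eef_pos: [0.5856, 0.1422, 0.1082]
tool_rot: [0.915, 0.402, 0.002, -0.001]
ft_force: [1.8, 3.2, 2.3]
grip_width: 0.058
```

```bash
python3 st.py
```

```text
{'clock': 11.7833, 'eef_pos': [0.5856, 0.1422, 0.1082], 'ft_force': [1.8443, 3.233, 2.2709], 'ft_torque': [0.7501, -0.3453, -0.2383], 'grip_width': 0.058} 0.98
```

Request:
{"method": "play_rows", "body": {"motion": [{"fingers": 0,"translation": [0,0,0.05],"roll": 6},{"fingers": 0,"translation": [0,0,0.1],"roll": 12},{"fingers": 0,"translation": [0,0,0.12],"roll": 18},{"fingers": 0,"translation": [0,0,0.14],"roll": 24},{"fingers": 0,"translation": [0,0,0.14],"roll": 24}]}}

```text
clock: 12.2
eef_pos: [0.5866, 0.1427, 0.1078]
tool_rot: [0.979, 0.204, 0.003, -0.001]
ft_force: [2.1, 4.3, 5.1]
grip_width: 0.058
```

```bash
python3 st.py
```

```text
{'clock': 12.2, 'eef_pos': [0.5866, 0.1427, 0.1078], 'ft_force': [2.0985, 4.3035, 5.1088], 'ft_torque': [0.9449, -0.3874, -0.1587], 'grip_width': 0.058} 1.398
```

Request:
{"method": "play_rows", "body": {"motion": [{"fingers": 0,"translation": [0,0,0.04],"roll": 6},{"fingers": 0,"translation": [0,0,0.06],"roll": 12},{"fingers": 0,"translation": [0,0,0.08],"roll": 18},{"fingers": 0,"translation": [0,0,0.08],"roll": 18}]}}

```text
clock: 12.53
eef_pos: [0.5873, 0.1431, 0.1077]
tool_rot: [0.999, 0.048, 0.004, -0.002]
ft_force: [2.6, 5.8, 6.1]
grip_width: 0.0578
```

```bash
python3 st.py
```

```text
{'clock': 12.5333, 'eef_pos': [0.5873, 0.1431, 0.1077], 'ft_force': [2.5688, 5.815, 6.1383], 'ft_torque': [1.0458, -0.5039, -0.163], 'grip_width': 0.0578} 1.712
```

It turns freely but has stopped dropping, and the side force says the lid is jammed off-centre towards −x/−y. Re-centre while holding the light load.

Request:
{"method": "play_rows", "body": {"motion": [{"fingers": 0,"translation": [0.1,-0.05,0],"roll": 0},{"fingers": 0,"translation": [0.2,-0.1,0],"roll": 0},{"fingers": 0,"translation": [0.3,-0.2,0],"roll": 0},{"fingers": 0,"translation": [0.3,-0.2,0],"roll": 0}]}}

```text
clock: 12.87
eef_pos: [0.5875, 0.1432, 0.1074]
tool_rot: [0.999, 0.05, 0.001, 0.0]
ft_force: [-4.4, 0.2, 11.5]
grip_width: 0.0576
```

```bash
python3 st.py
```

```text
{'clock': 12.8667, 'eef_pos': [0.5875, 0.1432, 0.1074], 'ft_force': [-4.3988, 0.2382, 11.5204], 'ft_torque': [-0.068, 0.8005, -0.0846], 'grip_width': 0.0576} 1.711
```

Request:
{"method": "play_rows", "body": {"motion": [{"fingers": 0,"translation": [-0.1,0,0],"roll": 5},{"fingers": 0,"translation": [-0.1,0,0],"roll": 10},{"fingers": 0,"translation": [-0.1,0,0],"roll": 15},{"fingers": 0,"translation": [-0.1,0,0],"roll": 20}]}}

```text
clock: 13.2
eef_pos: [0.5885, 0.1431, 0.1075]
tool_rot: [0.992, -0.127, 0.003, -0.001]
ft_force: [2.3, 0.7, 7.1]
grip_width: 0.0578
```

```bash
python3 st.py
```

```text
{'clock': 13.2, 'eef_pos': [0.5885, 0.1431, 0.1075], 'ft_force': [2.2527, 0.6538, 7.1094], 'ft_torque': [0.0352, -0.1952, 0.339], 'grip_width': 0.0578} 2.064
```

Torque has risen to 0.34 N m with small side forces, so ring and thread are starting to bind. I'll step 0.08 rad at a time.

Request:
{"method": "play_rows", "body": {"motion": [{"fingers": 0,"translation": [0,0,0],"roll": 4.6}]}}

```text
clock: 13.28
eef_pos: [0.5884, 0.1433, 0.1074]
tool_rot: [0.986, -0.166, 0.003, -0.001]
ft_force: [1.5, 0.5, 6.8]
grip_width: 0.0584
```

```bash
python3 st.py
```

```text
{'clock': 13.2833, 'eef_pos': [0.5884, 0.1433, 0.1074], 'ft_force': [1.479, 0.537, 6.763], 'ft_torque': [0.1136, -0.1755, 0.3994], 'grip_width': 0.0584} 2.143
```

Request:
{"method": "play_rows", "body": {"motion": [{"fingers": 0,"translation": [0,0,0],"roll": 4.6}]}}

```text
clock: 13.37
eef_pos: [0.5885, 0.1435, 0.1073]
tool_rot: [0.979, -0.205, 0.003, -0.001]
ft_force: [2.9, 1.5, 6.3]
grip_width: 0.058
```

```bash
python3 st.py
```

```text
{'clock': 13.3667, 'eef_pos': [0.5885, 0.1435, 0.1073], 'ft_force': [2.856, 1.5024, 6.3497], 'ft_torque': [0.2803, -0.21, 0.582], 'grip_width': 0.058} 2.223
```

Torque is 0.58 N m right after a 0.08 rad turn, clearly above the 0.42 snug value, so I stop turning. Let go, rise, and look.

Request:
{"method": "play_rows", "body": {"motion": [{"fingers": -0.6,"translation": [0,0,0],"roll": 0},{"fingers": -1,"translation": [0,0,0],"roll": 0},{"fingers": -1,"translation": [0,0,0],"roll": 0},{"fingers": -1,"translation": [0,0,0],"roll": 0},{"fingers": -1,"translation": [0,0,0],"roll": 0},{"fingers": -1,"translation": [0,0,-2],"roll": 0},{"fingers": -1,"translation": [0,0,-5],"roll": 0},{"fingers": -1,"translation": [0,0,-9],"roll": 0},{"fingers": -1,"translation": [0,0,-13],"roll": 0},{"fingers": -1,"translation": [0,0,-13],"roll": 0},{"fingers": -1,"translation": [0,0,-13],"roll": 0}]}}

```text
clock: 14.28
eef_pos: [0.5879, 0.1434, 0.2391]
tool_rot: [0.979, -0.206, 0.003, -0.002]
ft_force: [-0.5, 0.1, -2.1]
grip_width: 0.0854
```

Run:
```python
from h import *
c=cam('wrist');d=cam('side');o=bot.get_obs();print(o['clock'],o['eef_pos'],o['ft_torque'])
im=cv2.cvtColor(c['pixels'],cv2.COLOR_RGB2BGR)
g=cv2.GaussianBlur(c['pixels'],(3,3),0).max(2);cs,_=cv2.findContours(((g<45)*255).astype('u1'),0,1)
for q in cs:
    if cv2.contourArea(q)>1500:
        e=cv2.fitEllipse(q)
        print(np.round(e[0],1),np.round(e[1],1),[ray(c,*e[0],z)[:2].round(4).tolist() for z in(.10,.108,.111)])
u,v=proj(d,np.array([.570,.082,.1])).astype(int)
k=cv2.resize(cv2.cvtColor(d['pixels'][v-45:v+45,u-45:u+45],cv2.COLOR_RGB2BGR),(450,450),interpolation=2);print(u,v)
cv2.imwrite('pics/c9.png',np.clip(np.hstack([k,cv2.resize(im[60:320,128:384],(350,450))])*1.8,0,255).astype('u1'))
```

```text
14.3833 [0.58564973 0.14280631 0.23482242] [ 0.00311174  0.0700471  -0.03998851]
[256.4 194.7] [71.2 71.7] [[0.5881, 0.1401], [0.5889, 0.1419], [0.5892, 0.1426]]
[246.1 183.1] [429.4 538.8] [[0.5843, 0.1526], [0.5852, 0.1542], [0.5855, 0.1547]]
236 144
```

View pics/c9.png

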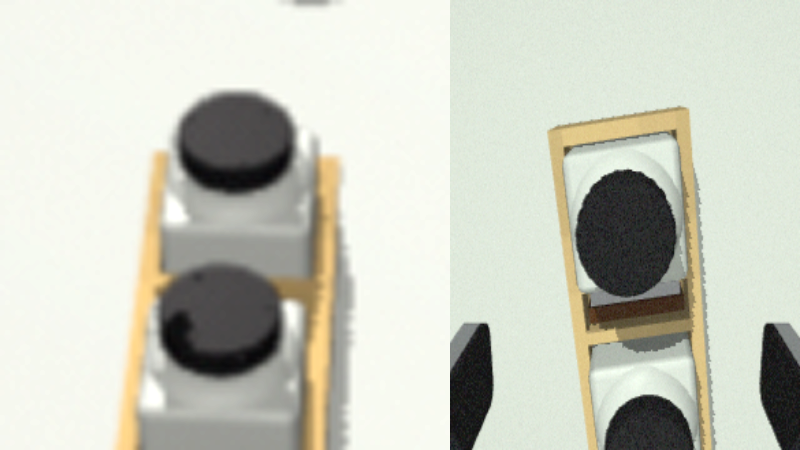

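The lid sits level and centred at about (0.589,0.142), within 1–2 mm of the measured mouth. The closed jar and caddy are unmoved and the fingers are clear. Handing in.

```bash
python3 -c "
from workcell import bot
print(bot.job_done())"
```

```text
the job is handed in; nothing more can be done
None
```

The lid is back on the ink jar, screwed down hand-tight and let go, and I handed the job in at about 14.4 s of the 46 s allowed. The hand-in gave no verdict.

- **What I did:** I gripped the lid by its rim and set it on the mouth with the lugs turned by their top marks. It first came down on the thread off-centre, so I re-centred it by feel. I then turned it about 2.0 rad (115°) clockwise under a light load.
- **Torque:** over the last steps it read 0.34, 0.40 and then 0.58 N m. Each of the last two was read straight after a 0.08 rad turn. The final one is above the 0.42 N m snug value and below where crushing was expected, so I stopped there.
- **Last camera check:** the lid is level and within about 1–2 mm of the mouth centre. The closed jar and caddy look undisturbed, and the gripper is open and about 13 cm clear. I did not look at the small lid, the brayer or the block again, but the arm never worked near them after the lid was picked up.
- **One check disagreed:** the lid height worked out from the tool position is about 88.5 mm in the jar's frame, give or take 2 mm. The limit is 87.5 mm. I took the steady torque rise as proof that the lid is seated on the ring, and did not measure the height or the clamping force directly.

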